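# True up a loose stage fence with a square and hold it

## Robot

A 6-joint arm with a two-finger parallel gripper is mounted at the origin on the work surface. World frame = base frame: x ahead of the robot, y to its left, z up, the work surface at z = 0. Lengths are in m, angles in rad, forces in N, time in s.
With the tool pointing down it reaches from about 0.3 to 0.875 m from the base axis. Payload 6.4 kg.
Tool frame: the origin (TCP) lies midway between the tips of the shut fingers; the grasp point (between the pads) lies 19 mm behind it; z points along the fingers, y is the line along which they close (so a half turn about z gives the same grasp; the last joint's range is limited). The gripper opens to 88 mm and grips with 3 to 60 N. Pads are 18 mm wide; open, the fingers measure 123 mm over their backs; the gripper's body (75 mm by 187 mm) begins 45 mm behind the grasp point.
Start: joints at [-1.554, 0.181, 1.607, -0, 1.354, -0.206], TCP at [0.127, -0.561, 0.239] pointing down, gripper open.
Joint ranges: [-2.99, 2.99], [-0.89, 2.07], [0.3, 2.58], [-1.14, 4.28], [0, 2.63], [-3.12, 3.12]. Speed limits (rad/s): [2.57, 2.57, 3.01, 3.14, 3.14, 3.14].

## Interface

Orientations are given as a 3x3 rotation matrix whose columns are the frame's x, y, z axes.
In Python, from cell import ctrl, viewer, order, nets gives the robot as it stands.
- The arm moves only by the shell command python3 -m handwheel 'ROWS' [FORCE]. ROWS is JSON, a list of rows, each a list of 5 numbers: the shift along the tool's x, y, z in m, then the turn about the tool's z in rad, then the opening in per cent of the stroke, from 0 (shut) to 100 (fully open). In form: [[tx, ty, tz, roll, gripper], ...]. A call has 1 to 10 rows; each row is the pose to reach, as a shift and turn from the pose commanded when the call began, along the tool's axes at that moment; what a row does not reach only later rows make up. A row lasts 1/12 s, in which the tool goes at most 41.7 mm and 7.16 degrees, less where a joint would pass 70% of its speed; a pose out of reach is approached as far as the arm can. A call with a gripper value outside its range is refused whole. The fingers move at their own pace and stop on an object; FORCE is the grip in N (left out, the last holds). Time passes only in rows, so rows that repeat a pose let the fingers close. It gives the time, the measured TCP pose, the force, the opening and the grip force at its end, in the units of the state.
- ctrl.observe(): the state, without advancing time (a new reading comes with each control period).
- viewer.camera(name): name is "scene" or "top" or "wrist"; returns the picture (480x640x3 uint8, red, green, blue); there is no depth.
- viewer.camera_model(name): a dict with "fx", "fy", "cx", "cy" (pixels), "k1" (the pictures are not rectified: a ray, as slopes to the right and down, at radius r is drawn at 1 + k1 r^2 times it, then the intrinsics apply), "origin" and "rotation" of the camera in the world; the wrist camera has in their place "hand_eye" (4x4, takes a point from camera to tool coordinates, whose origin is the TCP and whose axes are the flange's). Camera axes: x right, y up, looking along -z (the intrinsics and any distortion apply to the point x, -y, -z); pixel columns grow to the right and rows downward; lengths in m; the calibration is good to about 2 mm. A picture is of the moment at which its call begins: read the wrist's pose just before it. camera_model takes no time and is no camera call.
- order.job_done(): hands the job in; it is judged then, once.
Trained networks look in the newest picture that a camera, given by its name, has taken for a name from the list of things; names that differ only in an ending like _2 or _b are one class to them, and where a whole thing is asked for, a point or a joint stands for the part that bears it (a point fixed in the world has none). Each returns a list of dicts, best first, with "score" (0 to 1); they miss things now and then, are a little off and sometimes report something else, mostly with a low value. They report only what shows in the picture. A call takes as long as a camera call. They do not tell look-alikes from the thing itself.
- nets.outline_of(camera, thing): "mask" (480x640 bool, what is visible of it) and "bbox" ([centre column, centre row, width, height] in pixels, round what is visible of it).
- nets.mark_of(camera, thing): "pixel" ([column, row] in pixels: a listed point, or the origin of a listed thing).
The state is a dict: "t": time; "joint_pos": joint angles; "joint_vel": joint speeds; "joint_efforts": joint torques, N m; "ee_pos": TCP position; "eef_rot": TCP orientation; "contact_force": force on the tool from outside, world axes, zero at the start; "wrist_torque": the same for the moment, N m; "finger_gap": finger opening in m; "grip_force": force on a finger pad.
Only numpy, scipy, OpenCV 4.12 (cv2) and the standard library are available. Lean on these libraries where they do the work, as an engineer would, in place of code of your own. Each camera call takes 0.05 s, during which the arm holds its last target. There are 200 camera calls.

## Task

The pivoting fence on the sample stage is loose and leans inwards. Pick up the steel square by its black grip, lay it flat on the stage plate and press it into the corner between the fixed stop and the fence until both of its outer edges bear flush, so that the square itself swings the fence to a right angle. Do not push the fence with the robot or disturb the jar, bottle and tile, and finish still gripping the square and pressing it against both, so that a colleague can tighten the fence.

Things in the scene. Friction and masses are not known exactly. Their poses are not given: they have to be found in the camera images.
- square: Loose steel square, 0.42 kg, flat on the bench at first: an L of two legs 10 mm thick, 24 mm wide, with a thin web and brace inside and an upright black grip bar. Origin on the underside, below the middle of the grip; z up. Outer edges: face x = +42 mm, y from -42 to +68 (goes against the stop); face y = -42 mm, x from +42 to -68 (goes against the fence).
- square_corner (a point): The outer corner of the square's L, on its underside (square frame: x +42, y -42, z 0 mm).
- square_grip (a point): Where to grip: centre of the grip bar, 40 mm above the underside (square frame 0, 0, 40 mm). The bar is 14 mm thick along the square's x (squeeze it this way), 50 mm long along y, and rises from z = 8 to 55 mm.
- stage: Fixed smooth aluminium plate (polished metals here slide on each other at a friction of about 0.2), 210 (x) by 230 (y) by 12 mm high, with a dark round scanning window flush in its middle. Origin: centre of its underside; its top is at z = 12 mm. The fixed stop is along its +x side, the pivoting fence along its -y side. With the square home, the square's x, y axes point as the stage's.
- stop: Fixed stop: dark steel bar on the plate, 20 mm thick, 24 mm high above the plate, 165 mm long along the stage's y. Working face looks to the stage's -x, at stage x = +80 mm, from stage y = -57.5 to +107.5 mm. Origin on that face, at stage (80, 0, 12) mm; axes as the stage's.
- fence_bar: Pivoting fence: dark steel bar 20 mm thick, 24 mm high above the plate, 145 mm long, turning on an upright pin at stage (40, -90) mm. Origin on the pin, at plate-top height; the bar runs along its own x, from +37 to -108 mm (free end); working face at its own y = +10 mm. When squared, its axes point as the stage's and the face lies at stage y = -80 mm.
- fence (a joint): Fence angle (rad): 0 = at a right angle to the stop, positive = free end leaning in over the plate (to the stage's +y). Limits -0.12 and 0.35; starts at 0.10 to 0.30. Stiff pivot (0.2 N m friction, about 3 N at 70 mm), no spring: stays where left. Pressing the square home lays the fence along its edge on both sides of the pin.
- stage_corner (a point): Inner corner of stop face and squared fence face, on top of the plate (stage frame 80, -80, 12 mm): where the square's outer corner comes to lie.
- jar: Bystander: closed glass sample jar with a white cap, 52 mm across, 70 mm high; origin at its underside.
- small_bottle: Bystander: small brown glass bottle with a black cap, 34 mm across, 75 mm high; origin at its underside.
- tile: Bystander: white ceramic reference disc, 54 mm across, 14 mm high; origin at its underside.
Things that resemble listed ones, but are neither listed nor needed, are in the scene too. Of the things that look like the square, take the one that is farthest to the robot's right at the start.

How it is judged:
By the outcome, as a careful person would: the job done as asked, in the order asked, and still so for the second after the job is handed in, while the arm keeps its last pose, push and grip.
It also fails if it takes over 48 s, if anything falls off the work surface, if the arm or the gripper's body presses on something with over 40 N, if the wrist force passes 120 N, or if a joint passes its speed limit or range.

## Working session

There is one attempt and no reset: what is moved stays moved. The work goes in short steps, Python scripts to look and compute and a shell command to move; the robot and the scene stay as the last step left them, time stands still between calls to the robot, and variables do not carry over. Pictures are saved under pics/ and viewed, at most 10 in all, crops included, and the job is handed in when it is done.

```bash
mkdir -p pics; ls; cat > h.py <<'E'
import numpy as np, cv2
from cell import ctrl, viewer, order, nets
def snap(name,fn=None):
    im=viewer.camera(name)
    if fn: cv2.imwrite('pics/'+fn,im[:,:,::-1])
    return im
def pose(name,st=None):
    m=viewer.camera_model(name)
    if 'hand_eye' in m:
        st=st or ctrl.observe(); H=np.array(m['hand_eye']); R=np.array(st['eef_rot']); p=np.array(st['ee_pos'])
        return m,R@H[:3,:3],R@H[:3,3]+p
    return m,np.array(m['rotation']),np.array(m['origin'])
def ray(name,px,P=None):
    m,R,o=P or pose(name)
    u=(px[0]-m['cx'])/m['fx'];v=(px[1]-m['cy'])/m['fy']
    x,y=u,v
    for _ in range(20):
        s=1+m['k1']*(x*x+y*y); x,y=u/s,v/s
    d=R@np.array([x,-y,-1]); return o,d/np.linalg.norm(d)
def proj(name,X,P=None):
    m,R,o=P or pose(name); c=R.T@(np.array(X)-o); x=c[0]/-c[2]; y=-c[1]/-c[2]
    s=1+m['k1']*(x*x+y*y); return np.array([m['fx']*x*s+m['cx'],m['fy']*y*s+m['cy']])
def atz(name,px,z,P=None):
    o,d=ray(name,px,P); return o+d*(z-o[2])/d[2]
def tri(rays):
    A=np.zeros((3,3));b=np.zeros(3)
    for o,d in rays:
        M=np.eye(3)-np.outer(d,d);A+=M;b+=M@o
    X=np.linalg.solve(A,b); return X,[np.linalg.norm((np.eye(3)-np.outer(d,d))@(X-o)) for o,d in rays]
E
python3 - <<'E'
from h import *
np.set_printoptions(precision=4,suppress=True)
for c in ['scene','top','wrist']:
    snap(c,c+'1.png'); m=pose(c); print(c,m[0]['fx'],m[0]['k1'],m[2],m[1][:,2])
    for t in ['square','square_corner','square_grip','stage','stop','fence_bar','stage_corner','jar','small_bottle','tile']:
        print(t,[(np.round(d['pixel']).tolist(),round(d['score'],2)) for d in nets.mark_of(c,t)])
E
python3 -c "
import cv2;import numpy as np
a=[cv2.imread('pics/%s1.png'%c) for c in ['scene','top']]
print(a[0].shape)"
```

```text
pics
scene 505.99431583771303 0.01822824446406184 [ 1.0751 -0.8027  0.6875] [ 0.4551 -0.7092  0.5384]
square [([267.0, 305.0], 0.85), ([292.0, 196.0], 0.81)]
square_corner [([282.0, 321.0], 0.82), ([308.0, 186.0], 0.64), ([345.0, 241.0], 0.47)]
square_grip [([263.0, 290.0], 0.85), ([292.0, 180.0], 0.79)]
stage []
stop []
fence_bar [([345.0, 243.0], 0.89)]
stage_corner [([365.0, 249.0], 0.77), ([357.0, 227.0], 0.71)]
jar [([393.0, 334.0], 0.78)]
small_bottle [([256.0, 257.0], 0.8)]
tile [([425.0, 286.0], 0.89)]
top 471.67884409390825 -0.0936783188699994 [ 0.3842 -0.0047  0.9942] [-0.1837  0.0137  0.9829]
square [([172.0, 376.0], 0.76), ([388.0, 259.0], 0.67)]
square_corner [([397.0, 235.0], 0.93), ([145.0, 366.0], 0.59), ([391.0, 262.0], 0.17)]
square_grip [([394.0, 258.0], 0.78), ([171.0, 382.0], 0.55), ([209.0, 258.0], 0.44)]
stage [([208.0, 257.0], 0.93)]
stop [([213.0, 218.0], 0.81)]
fence_bar [([252.0, 245.0], 0.6)]
stage_corner [([253.0, 228.0], 0.69)]
jar [([208.0, 256.0], 0.63), ([360.0, 147.0], 0.56)]
small_bottle [([331.0, 324.0], 0.81)]
tile [([282.0, 142.0], 0.88)]
wrist 357.53552287154616 -0.07086223109522445 [ 0.196  -0.5452  0.3849] [0.2707 0.0613 0.9607]
square []
square_corner []
square_grip []
stage []
stop []
fence_bar []
stage_corner []
jar []
small_bottle []
tile []
(480, 640, 3)
```

View pics/top1.png

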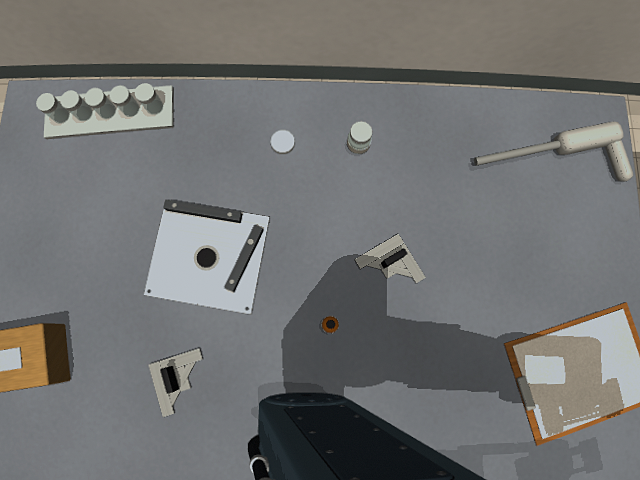

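View pics/scene1.png

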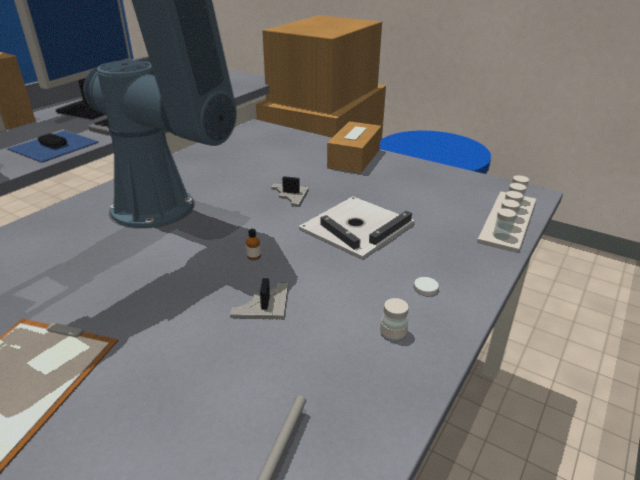

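The top view shows two squares: one with its grip at (394,258), on the robot's right, which is the target, and one at (171,380). The stage is centred at (206,257), with the stop along its upper edge and the fence leaning in from the pin at (252,243) to its free end at (232,290). The scene view agrees: target at (265,295), jar (395,320), bottle (253,247), tile (426,286).

```bash
python3 - <<'E'
from h import *
np.set_printoptions(precision=4,suppress=True)
def T(n,s,t):
    X,e=tri([ray('scene',s),ray('top',t)]); print(n,X,np.round(e,4)); return X
g=T('grip',(263,290),(394,258));c=T('corner',(282,321),(397,235));c=T('cornerimg',(286,316),(400,235))
print('legs top z=.01',[atz('top',p,.01) for p in [(400,235),(357,265),(424,280)]])
T('fencepin',(345,243),(252,245));T('stagecorner',(365,249),(253,228))
T('jar',(393,334),(360,149));T('bottle',(256,257),(331,324));T('tile',(425,286),(282,142))
C=[atz('top',p,.012) for p in [(165,200),(269.5,216),(250.5,313.5),(145,294)]]
print('plate corners',C,[np.linalg.norm(C[i]-C[i-1]) for i in range(4)],'centre',np.mean(C,0))
x=(C[0]+C[1]-C[2]-C[3]); print('stage yaw',np.degrees(np.arctan2(x[1],x[0])))
s=ctrl.observe();print(np.array(s['eef_rot']),s['ee_pos'],s['contact_force'],s['finger_gap'],s['t'])
E
```

```text
grip [ 0.5306 -0.1663  0.0397] [0.0012 0.0012]
corner [ 0.5884 -0.1809 -0.006 ] [0.0012 0.0012]
cornerimg [ 0.5909 -0.1808  0.0077] [0.0054 0.0054]
legs top z=.01 [array([ 0.5862, -0.1838,  0.01  ]), array([ 0.5195, -0.092 ,  0.01  ]), array([ 0.4906, -0.234 ,  0.01  ])]
fencepin [0.5556 0.1299 0.0069] [0.0024 0.0024]
stagecorner [0.6008 0.1354 0.0002] [0.0057 0.0057]
jar [ 0.7902 -0.0955 -0.0062] [0.0057 0.0057]
bottle [ 0.3984 -0.0373 -0.0009] [0.0036 0.0036]
tile [0.791  0.0758 0.0062] [0.0011 0.0011]
plate corners [array([0.6511, 0.3247, 0.012 ]), array([0.6205, 0.0963, 0.012 ]), array([0.4131, 0.1272, 0.012 ]), array([0.4473, 0.3508, 0.012 ])] [np.float64(0.20549884222734083), np.float64(0.2305059386829088), np.float64(0.20969268734104132), np.float64(0.22615791101730479)] centre [0.533  0.2248 0.012 ]
stage yaw -7.898929630814727
[[ 0.9753  0.221   0.    ]
 [ 0.221  -0.9753  0.    ]
 [ 0.     -0.     -1.    ]] [ 0.1271 -0.5608  0.2387] [-0.193  -0.1279 -0.2896] 0.08808875675163719 1.65
```

```bash
python3 -m handwheel '[[0.48,-0.295,0.08,-1.9,100],[0.48,-0.295,0.08,-1.9,100],[0.48,-0.295,0.08,-1.9,100],[0.48,-0.295,0.08,-1.9,100],[0.48,-0.295,0.08,-1.9,100],[0.48,-0.295,0.08,-1.9,100],[0.48,-0.295,0.08,-1.9,100],[0.48,-0.295,0.08,-1.9,100],[0.48,-0.295,0.08,-1.9,100],[0.48,-0.295,0.08,-1.9,100]]' 60
cat >> h.py <<'E'
def go(p,tooly_deg):
    """row numbers to reach TCP p, tool y at given world yaw (tool down)"""
    s=ctrl.observe();R=np.array(s['eef_rot']);d=R.T@(np.array(p)-s['ee_pos'])
    cur=np.degrees(np.arctan2(R[1,1],R[0,1])); dy=(tooly_deg-cur+180)%360-180
    print('t',round(s['t'],2),'shift',np.round(d,4),'roll',round(-np.radians(dy),3),'tooly',round(cur,1),'tilt',np.round(R[2],3),'j6',round(s['joint_pos'][5],2))
E
python3 -c "
from h import *
go([.530,-.167,.15],32)"
```

```text
t: 2.48
ee_pos: [0.4233, -0.2709, 0.1802]
eef_rot: [[0.092, 0.996, 0.001], [0.996, -0.092, -0.001], [-0.001, 0.001, -1.0]]
contact_force: [0.9, 0.0, 0.2]
finger_gap: 0.0882
grip_force: 0.0
t 2.48 shift [0.1132 0.0966 0.0302] roll -0.65 tooly -5.3 tilt [-0.001  0.001 -1.   ] j6 -0.71
```

```bash
python3 -m handwheel '[[0.113,0.097,0.03,-0.65,100],[0.113,0.097,0.03,-0.65,100],[0.113,0.097,0.03,-0.65,100],[0.113,0.097,0.03,-0.65,100],[0.113,0.097,0.03,-0.65,100],[0.113,0.097,0.03,-0.65,100],[0.113,0.097,0.03,-0.65,100],[0.113,0.097,0.03,-0.65,100]]'
python3 - <<'E'
from h import *
np.set_printoptions(precision=4,suppress=True)
im=snap('wrist','w2.png')
for t in ['square','square_corner','square_grip']:
    print(t,[(np.round(d['pixel'],1).tolist(),round(d['score'],2)) for d in nets.mark_of('wrist',t)])
P=pose('wrist')
for X in [(.53,-.167,.04),(.53,-.167,.055)]: print(proj('wrist',X,P))
print(P[2]); go([.530,-.167,.15],32)
E
```

```text
t: 3.15
ee_pos: [0.5297, -0.1694, 0.1501]
eef_rot: [[-0.523, 0.852, -0.0], [0.852, 0.523, 0.0], [0.0, -0.0, -1.0]]
contact_force: [-1.1, -0.2, 0.8]
finger_gap: 0.0882
grip_force: 0.0
square [([321.2, 218.9], 0.83)]
square_corner [([368.3, 270.3], 0.67)]
square_grip [([323.6, 232.4], 0.63)]
[319.6959 234.6949]
[319.9235 240.2962]
[ 0.491  -0.1091  0.2965]
t 3.35 shift [0.0023 0.0019 0.0003] roll -0.008 tooly 31.5 tilt [-0.  0. -1.] j6 -1.07
```

View pics/w2.png

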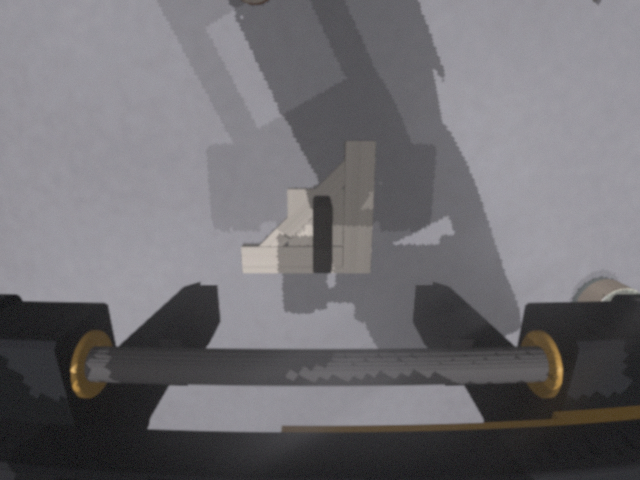

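The target square is in the lower-middle of the wrist view. Its outer corner is at about (371,272), its leg ends at (375,141) and (242,272), and its grip bar is centred at (323,232), already close to aligned with the tool.

```bash
python3 - <<'E'
from h import *
np.set_printoptions(precision=4,suppress=True)
im=cv2.imread('pics/w2.png'); P=pose('wrist')
c=[atz('wrist',p,.01,P) for p in [(371.5,272),(375.5,141),(242.5,272)]]
a=c[1]-c[0];b=c[0]-c[2]
print(c,np.linalg.norm(a),np.linalg.norm(b),np.degrees(np.arctan2(a[1],a[0]))-90,np.degrees(np.arctan2(b[1],b[0])))
for yaw in(31,33):
  t=np.radians(yaw);R=np.array([[np.cos(t),-np.sin(t)],[np.sin(t),np.cos(t)]])
  print('grip from corner',c[0][:2]-R@[.042,-.042], 'ends', c[1][:2]-R@[.042,.068],c[2][:2]-R@[-.068,-.042])
print('grip tri',tri([ray('wrist',(323.6,232.4),P),ray('scene',(263,290)),ray('top',(394,258))]))
E
python3 - <<'E'
import cv2
im=cv2.imread('pics/w2.png')[130:290,220:400]
cv2.imwrite('pics/w2c.png',cv2.resize(im,None,fx=3.7,fy=3.7,interpolation=cv2.INTER_NEAREST))
E
```

```text
[array([ 0.5899, -0.1787,  0.01  ]), array([ 0.5319, -0.0868,  0.01  ]), array([ 0.4955, -0.2367,  0.01  ])] 0.10868636331249593 0.11077394125376883 32.262724169810795 31.537337686306387
grip from corner [ 0.5323 -0.1644] ends [ 0.5309 -0.1668] [ 0.5321 -0.1657]
grip from corner [ 0.5318 -0.1664] ends [ 0.5337 -0.1667] [ 0.5296 -0.1644]
grip tri (array([ 0.5309, -0.1655,  0.0393]), [np.float64(0.0015458081364367502), np.float64(0.0019482512622003322), np.float64(0.0007182932982830067)])
```

View pics/w2c.png

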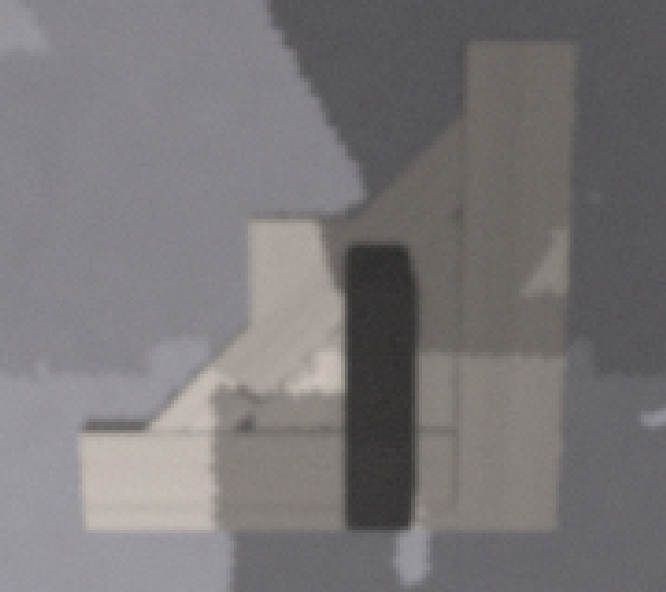

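The crop confirms the edges: outer right edge vertical, corner at the bottom right, black grip bar central and aligned with the tool. I'm descending and gripping.

```bash
python3 -m handwheel '[[0.002,0.003,0.04,-0.007,100],[0.002,0.003,0.08,-0.007,100],[0.002,0.003,0.11,-0.007,100],[0.002,0.003,0.129,-0.007,100],[0.002,0.003,0.129,-0.007,100],[0.002,0.003,0.129,-0.007,0],[0.002,0.003,0.129,-0.007,0],[0.002,0.003,0.129,-0.007,0],[0.002,0.003,0.129,-0.007,0],[0.002,0.003,0.129,-0.007,0]]' 60
python3 -m handwheel '[[0,0,0,0,0],[0,0,0,0,0],[0,0,-0.02,0,0],[0,0,-0.05,0,0],[0,0,-0.09,0,0],[0,0,-0.12,0,0],[0,0,-0.12,0,0]]'
python3 - <<'E'
from h import *
s=ctrl.observe();print(s['contact_force'],s['finger_gap'],s['grip_force'])
snap('wrist','w3.png')
E
```

```text
t: 4.18
ee_pos: [0.5322, -0.1668, 0.0227]
eef_rot: [[-0.53, 0.848, 0.002], [0.848, 0.53, -0.001], [-0.002, 0.001, -1.0]]
contact_force: [1.0, -0.1, 0.7]
finger_gap: 0.057
grip_force: 0.0
t: 4.77
ee_pos: [0.5351, -0.1682, 0.1484]
eef_rot: [[-0.531, 0.848, 0.01], [0.848, 0.531, -0.006], [-0.01, 0.006, -1.0]]
contact_force: [1.1, -0.5, 0.6]
finger_gap: 0.0101
grip_force: 0.0
[ 1.11985936 -0.4976658   0.58329407] 0.010108078390597018 0.0
```

View pics/w3.png

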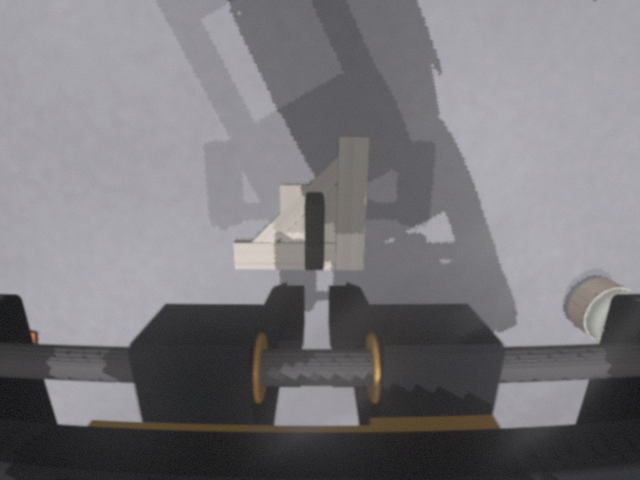

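The fingers close slower than I allowed for, so I lifted before they met the bar. The square is still flat on the bench, bar at (314,232), corner at (364,270). I'll work out the corrected approach and allow more closing time.

```bash
python3 -m handwheel '[[0,0,0,0,45],[0,0,0,0,45],[0,0,0,0,45],[0,0,0,0,45]]'
python3 - <<'E'
from h import *
np.set_printoptions(precision=4,suppress=True)
snap('wrist'); P=pose('wrist')
g=nets.mark_of('wrist','square_grip');c=nets.mark_of('wrist','square_corner')
print(g and g[0]['pixel'],c and c[0]['pixel'])
m=nets.outline_of('wrist','square')[0]['mask']; 
q=cv2.minAreaRect(np.argwhere(m)[:,::-1].astype(np.float32)); print(q, [atz('wrist',p,.01,P) for p in cv2.boxPoints(q)])
print(atz('wrist',g[0]['pixel'],.04,P))
go([.5312,-.166,.021],31.9); print(proj('wrist',(.5312,-.166,.04),P),ctrl.observe()['ee_pos'])
E
```

```text
t: 5.15
ee_pos: [0.5303, -0.1657, 0.1395]
eef_rot: [[-0.53, 0.848, -0.003], [0.848, 0.53, 0.001], [0.003, -0.001, -1.0]]
contact_force: [-0.4, -0.0, 0.1]
finger_gap: 0.031
grip_force: 0.0
[318.4, 241.6] [368.7, 277.4]
((305.0, 212.99998474121094), (136.65232849121094, 137.81161499023438), 0.8303154110908508) [array([ 0.4954, -0.238 ,  0.01  ]), array([ 0.4434, -0.1394,  0.01  ]), array([ 0.5312, -0.0863,  0.01  ]), array([ 0.5929, -0.179 ,  0.01  ])]
[ 0.5309 -0.1652  0.04  ]
t 5.35 shift [-0.0002  0.0003  0.1195] roll 0.002 tooly 32.0 tilt [ 0.001 -0.001 -1.   ] j6 -1.08
[318.108  242.7023] [ 0.5309 -0.1661  0.1405]
```

```bash
python3 -m handwheel '[[0,0,0.04,0,42],[0,0,0.08,0,42],[0,0,0.11,0,42],[0,0,0.119,0,42],[0,0,0.119,0,0],[0,0,0.119,0,0],[0,0,0.119,0,0],[0,0,0.119,0,0],[0,0,0.119,0,0],[0,0,0.119,0,0]]' 60
python3 -m handwheel '[[0,0,0,0,0],[0,0,0,0,0],[0,0,0,0,0]]'
```

```text
t: 6.18
ee_pos: [0.533, -0.1672, 0.0245]
eef_rot: [[-0.53, 0.848, 0.004], [0.848, 0.53, -0.002], [-0.004, 0.002, -1.0]]
contact_force: [1.0, 1.0, 7.8]
finger_gap: 0.0132
grip_force: 60.0
t: 6.43
ee_pos: [0.533, -0.1672, 0.0245]
eef_rot: [[-0.53, 0.848, 0.004], [0.848, 0.53, -0.002], [-0.004, 0.002, -1.0]]
contact_force: [0.2, 0.5, 7.1]
finger_gap: 0.0135
grip_force: 60.0
```

```bash
python3 -m handwheel '[[0,0,-0.02,0,0],[0,0,-0.05,0,0],[0,0,-0.09,0,0],[0.02,0.013,-0.115,0.04,0],[0.048,0.032,-0.125,0.12,0],[0.077,0.051,-0.125,0.2,0],[0.106,0.07,-0.125,0.28,0],[0.135,0.089,-0.125,0.36,0],[0.164,0.108,-0.125,0.44,0],[0.193,0.127,-0.125,0.52,0]]'
python3 -m handwheel '[[0,0,0,0,0]]'
python3 -c "
from h import *
go([.5425,.2356,.15],-8)"
```

```text
t: 7.27
ee_pos: [0.5357, 0.0664, 0.1473]
eef_rot: [[-0.035, 0.999, -0.0], [0.999, 0.035, 0.0], [0.0, -0.0, -1.0]]
contact_force: [1.3, -0.6, -3.8]
finger_gap: 0.0134
grip_force: 60.0
t: 7.35
ee_pos: [0.5353, 0.0704, 0.1471]
eef_rot: [[-0.039, 0.999, -0.001], [0.999, 0.039, 0.003], [0.003, -0.001, -1.0]]
contact_force: [0.1, 0.4, -3.6]
finger_gap: 0.0136
grip_force: 60.0
t 7.35 shift [ 0.1648  0.0137 -0.0024] roll 0.179 tooly 2.2 tilt [ 0.003 -0.001 -1.   ] j6 -0.13
```

Holding 0.4 kg (−3.6 N), as expected. Continuing to hover over the stage.

```bash
python3 -m handwheel '[[0.035,0.003,-0.002,0.04,0],[0.07,0.006,-0.002,0.08,0],[0.105,0.009,-0.002,0.12,0],[0.14,0.012,-0.002,0.16,0],[0.165,0.014,-0.002,0.179,0],[0.165,0.014,-0.002,0.179,0],[0.165,0.014,-0.002,0.179,0]]'
python3 - <<'E'
from h import *
np.set_printoptions(precision=4,suppress=True)
snap('wrist','w4.png'); P=pose('wrist')
for t in ['square_corner','stop','fence_bar','stage_corner','stage']:
    print(t,[(np.round(d['pixel']).tolist(),round(d['score'],2),atz('wrist',d['pixel'],.012,P)) for d in nets.mark_of('wrist',t)])
snap('top','top4.png'); go([.5425,.2356,.15],-8)
E
```

```text
t: 7.93
ee_pos: [0.5434, 0.231, 0.1488]
eef_rot: [[0.136, 0.991, -0.001], [0.991, -0.136, -0.001], [-0.001, -0.001, -1.0]]
contact_force: [0.6, 0.5, -4.2]
finger_gap: 0.0131
grip_force: 60.0
square_corner [([16.0, 143.0], 0.85, array([0.312 , 0.3348, 0.012 ]))]
stop [([403.0, 236.0], 0.78, array([0.6124, 0.2134, 0.012 ]))]
fence_bar []
stage_corner []
stage [([302.0, 233.0], 0.91, array([0.531 , 0.2278, 0.012 ]))]
t 8.28 shift [ 0.0062 -0.0026 -0.0008] roll -0.002 tooly -8.1 tilt [-0. -0. -1.] j6 0.34
```

View pics/w4.png

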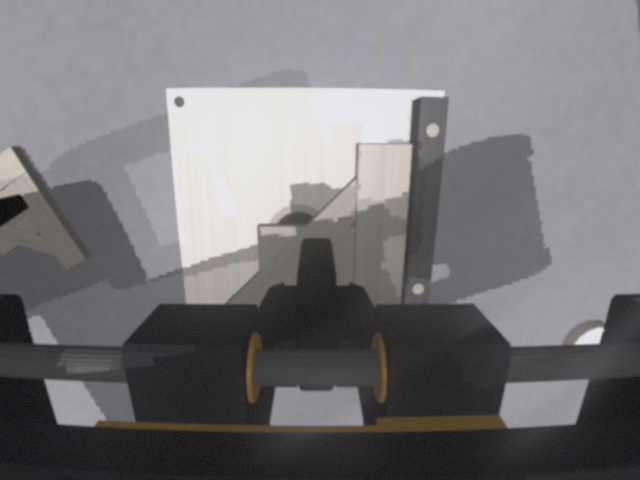

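The wrist view shows the held square level. Its stop-side leg ends at (357–411,143), and the stop bar runs from (430,97) to (418,303). The plate's far edge runs (167,88)–(445,92). From these I get the yaw and offsets.

```bash
python3 - <<'E'
from h import *
np.set_printoptions(precision=4,suppress=True)
P=pose('wrist'); yaw=lambda a,b:np.degrees(np.arctan2(*(b-a)[1::-1]))
im=cv2.cvtColor(cv2.imread('pics/w4.png'),cv2.COLOR_BGR2GRAY).astype(float)
def line(pts,z,axis,sgn):   # subpixel gradient peak near seeds, fit line
    o=[]
    for u,v in pts:
        k=np.arange(-7,8)
        g=np.array([im[v-1:v+2,u+j].mean() if axis==0 else im[v+j,u-1:u+2].mean() for j in k])
        g=np.gradient(cv2.GaussianBlur(g.reshape(1,-1),(5,1),0)[0])*sgn; i=int(np.clip(np.argmax(g),1,13))
        d=g[i-1]-2*g[i]+g[i+1]; s=k[i]+(0.5*(g[i-1]-g[i+1])/d if d else 0)
        o.append(atz('wrist',(u+s,v) if axis==0 else (u,v+s),z,P)[:2])
    o=np.array(o,np.float32); vx,vy,x,y=cv2.fitLine(o,cv2.DIST_HUBER,0,.01,.01).ravel()
    r=np.abs((o-[x,y])@[-vy,vx]); return np.degrees(np.arctan2(vy,vx)),(x,y),np.median(r)
top=line([(u,int(88+(u-167)*4/278)) for u in range(180,400,8)],.012,1,1)
left=line([(int(167+(v-88)*20/215),v) for v in list(range(95,140,4))+list(range(185,225,4))],.012,0,1)
# held square: underside at grip-based height; leg top edge z
zt=ctrl.observe()['ee_pos'][2]-.0245+.010
ends=line([(u,143) for u in range(362,407,4)],zt,1,1); legL=line([(357,v) for v in range(150,172,3)],zt,0,-1)
leg=line([(int(411-(v-143)*6/157),v) for v in range(150,290,6)],zt,0,-1)
print('far edge (stage x)',top);print('left edge (stage y)',left);print('square leg outer',leg,'end',ends)
s=ctrl.observe();R=np.array(s['eef_rot']);print('tool y yaw',np.degrees(np.arctan2(R[1,1],R[0,1])),s['ee_pos'])
# stop foot: top face inner edge z=.036
st=line([(int(411-(v-97)*6/150),v) for v in range(102,138,4)],.036,0,-1);print('stop top inner edge',st)
# top cam refined
E
```

```text
far edge (stage x) (np.float32(-8.661891), (np.float32(0.52378756), np.float32(0.3414159)), np.float32(3.262536e-05))
left edge (stage y) (np.float32(81.32314), (np.float32(0.43860757), np.float32(0.30043894)), np.float32(3.8021357e-05))
square leg outer (np.float32(81.721504), (np.float32(0.590042), np.float32(0.25958708)), np.float32(2.3704448e-05)) end (np.float32(-6.6560693), (np.float32(0.58176696), np.float32(0.29283595)), np.float32(5.994292e-05))
tool y yaw -8.100692576062977 [0.5442 0.2291 0.1492]
stop top inner edge (np.float32(81.41438), (np.float32(0.6207076), np.float32(0.30416295)), np.float32(3.2127544e-05))
```

```bash
python3 - <<'E'
from h import *
np.set_printoptions(precision=4,suppress=True)
im=cv2.cvtColor(cv2.imread('pics/top1.png'),cv2.COLOR_BGR2GRAY).astype(float)
b=cv2.imread('pics/top1.png').min(2)
m=(b>170).astype(np.uint8); m[:190]=0;m[320:]=0;m[:,:135]=0;m[:,280:]=0
n,l,s,c=cv2.connectedComponentsWithStats(m); k=1+np.argmax(s[1:,4]); pts=np.argwhere(l==k)[:,::-1]
W=np.array([atz('top',p,.012)[:2] for p in pts],np.float32)
r=cv2.minAreaRect(cv2.convexHull(W)); print('plate',r)
d=cv2.imread('pics/top1.png').max(2)
for nm,(x0,x1,y0,y1) in {'fence':(222,266,222,294),'stop':(163,244,197,224)}.items():
    q=np.zeros_like(d);q[y0:y1,x0:x1]=d[y0:y1,x0:x1]<90
    n,l,s,c=cv2.connectedComponentsWithStats(q);k=1+np.argmax(s[1:,4]);pts=np.argwhere(l==k)[:,::-1]
    W=np.array([atz('top',p,.036)[:2] for p in pts],np.float32);print(nm,cv2.minAreaRect(W),cv2.boxPoints(cv2.minAreaRect(W)))
E
```

```text
Traceback (most recent call last):
  File "h.py", line 24, in atz
    o,d=ray(name,px,P); return o+d*(z-o[2])/d[2]
        ~~~^^^^^^^^^^^
  File "h.py", line 14, in ray
    m,R,o=P or pose(name)
               ~~~~^^^^^^
  File "h.py", line 8, in pose
    m=viewer.camera_model(name)
ValueError: time passes only in moves, steps and waits
```

```bash
python3 -m handwheel '[[0,0,0.03,0.008,0],[0,0,0.06,0.008,0],[0,0,0.085,0.008,0],[0,0,0.1,0.008,0],[0,0,0.107,0.008,0],[0,0,0.111,0.008,0],[0,0,0.111,0.008,0],[0,0,0.111,0.008,0]]'
python3 - <<'E'
from h import *
s=ctrl.observe();print(s['wrist_torque'],s['contact_force'])
E
```

```text
t: 8.95
ee_pos: [0.5451, 0.2302, 0.0393]
eef_rot: [[0.148, 0.989, 0.002], [0.989, -0.148, 0.0], [0.001, 0.002, -1.0]]
contact_force: [-0.5, 0.7, -4.5]
finger_gap: 0.0135
grip_force: 60.0
[-0.06005997 -0.05815958  0.00634005] [-0.51126496  0.71143264 -4.52635104]
```

```bash
python3 -m handwheel '[[0,0,0.001,0,0],[0,0,0.002,0,0],[0,0,0.003,0,0],[0,0,0.003,0,0]]'
python3 -m handwheel '[[0,0,0.001,0,0],[0,0,0.002,0,0],[0,0,0.002,0,0]]'
```

```text
t: 9.28
ee_pos: [0.5451, 0.2304, 0.0365]
eef_rot: [[0.147, 0.989, 0.002], [0.989, -0.147, 0.0], [0.001, 0.002, -1.0]]
contact_force: [-1.8, -0.2, 2.3]
finger_gap: 0.0135
grip_force: 60.0
t: 9.53
ee_pos: [0.5465, 0.2307, 0.0365]
eef_rot: [[0.147, 0.989, 0.005], [0.989, -0.147, 0.001], [0.002, 0.005, -1.0]]
contact_force: [-2.8, -0.4, 14.6]
finger_gap: 0.0134
grip_force: 60.0
```

```bash
python3 -m handwheel '[[0,0.004,-0.001,0,0],[-0.004,0.009,-0.001,0,0],[-0.008,0.014,-0.001,0,0],[-0.012,0.019,-0.001,0,0],[-0.016,0.022,-0.001,0,0],[-0.02,0.024,-0.001,0,0],[-0.02,0.024,-0.001,0,0]]'
python3 -m handwheel '[[-0.004,0,0,0,0],[-0.008,0,0,0,0],[-0.012,0,0,0,0],[-0.015,0,0,0,0],[-0.018,0,0,0,0],[-0.018,0,0,0,0]]'
python3 - <<'E'
from h import *
s=ctrl.observe();R=np.array(s['eef_rot']);print(R.T@np.array(s['contact_force']),s['wrist_torque']); a=np.radians(-8.65)
x=np.array([np.cos(a),np.sin(a)]);y=np.array([-x[1],x[0]]);p=np.array(s['ee_pos'])[:2];print('to go x',.5734-.042-p@x,'y',p@y-.2213-.042)
E
```

```text
t: 10.12
ee_pos: [0.5674, 0.2066, 0.0365]
eef_rot: [[0.148, 0.989, 0.005], [0.989, -0.148, 0.0], [0.001, 0.005, -1.0]]
contact_force: [0.9, -1.7, 6.8]
finger_gap: 0.0139
grip_force: 60.0
t: 10.62
ee_pos: [0.5644, 0.1898, 0.0365]
eef_rot: [[0.148, 0.989, 0.005], [0.989, -0.148, 0.002], [0.002, 0.005, -1.0]]
contact_force: [1.1, 2.4, 6.9]
finger_gap: 0.0135
grip_force: 60.0
[ 2.54025801  0.74560949 -6.85854907] [ 0.12606347  0.07716931 -0.15659237]
to go x 0.001923975107536724 y 0.009202167839727805
```

```bash
cat > f.py <<'E'
from h import *
s=ctrl.observe();R=np.array(s['eef_rot']); a=np.radians(-8.65)
x=np.array([np.cos(a),np.sin(a)]);y=np.array([-x[1],x[0]]);p=np.array(s['ee_pos'])[:2]
print('t',round(s['t'],2),'F tool',np.round(R.T@np.array(s['contact_force']),1),'Mz',np.round(s['wrist_torque'],2),'yaw',np.round(np.degrees(np.arctan2(R[1,1],R[0,1])),2),np.round(np.degrees(np.arctan2(-R[0,0],R[1,0])),2),'to go mm',np.round(1e3*(.5314-p@x),1),np.round(1e3*(p@y-.2633),1),'z',s['ee_pos'][2])
E
python3 -m handwheel '[[-0.002,0,0,0,0],[-0.004,0,0,0,0],[-0.006,0,0,0,0],[-0.008,0,0,0,0],[-0.008,0,0,0,0]]'
python3 f.py
python3 -m handwheel '[[-0.001,0,0,0,0],[-0.002,0,0,0,0],[-0.003,0,0,0,0],[-0.003,0,0,0,0]]'
python3 f.py
```

```text
t: 11.03
ee_pos: [0.5632, 0.1821, 0.0365]
eef_rot: [[0.148, 0.989, 0.005], [0.989, -0.148, 0.002], [0.003, 0.004, -1.0]]
contact_force: [0.7, 2.8, 6.6]
finger_gap: 0.0136
grip_force: 60.0
t 11.03 F tool [ 2.8  0.3 -6.6] Mz [ 0.35  0.09 -0.28] yaw -8.52 -8.52 to go mm 2.0 1.4 z 0.036472228982796485
t: 11.37
ee_pos: [0.563, 0.1812, 0.0368]
eef_rot: [[0.148, 0.989, 0.006], [0.989, -0.148, 0.005], [0.006, 0.005, -1.0]]
contact_force: [0.8, 13.4, 5.8]
finger_gap: 0.0136
grip_force: 60.0
t 11.37 F tool [13.4 -1.2 -5.7] Mz [ 1.88 -0.01 -0.27] yaw -8.53 -8.53 to go mm 2.0 0.5 z 0.03678080261682093
```

```bash
python3 -m handwheel '[[0.001,0,0.001,0,0],[0.002,0,0.0015,0,0],[0.002,0.001,0.0015,0,0],[0.002,0.002,0.0015,0,0],[0.002,0.003,0.0015,0,0],[0.002,0.003,0.0015,0,0]]' >/dev/null
python3 f.py
python3 -m handwheel '[[0,0.001,0,0,0],[0,0.002,0,0,0],[0,0.002,0,0,0]]' >/dev/null
python3 f.py
```

```text
t 11.87 F tool [  1.5 -10.9 -23.6] Mz [0.42 1.7  0.13] yaw -8.43 -8.43 to go mm 0.3 0.9 z 0.03643365271892336
t 12.12 F tool [  1.6 -19.5 -30.2] Mz [0.41 2.78 0.09] yaw -8.41 -8.41 to go mm 0.3 0.8 z 0.036419913328926704
```

```bash
python3 -m handwheel '[[-0.001,-0.001,-0.001,0,0],[-0.002,-0.001,-0.0015,0,0],[-0.003,-0.001,-0.0015,0,0],[-0.003,-0.001,-0.0015,0,0]]' >/dev/null
python3 f.py
python3 - <<'E'
from h import *
snap('top','top5.png'); snap('scene','sc5.png')
a=cv2.imread('pics/top5.png')[190:320,135:285];b=cv2.imread('pics/sc5.png')[190:260,290:425]
a=cv2.resize(a,(450,390),interpolation=cv2.INTER_CUBIC)
cv2.imwrite('pics/c5.png',a); cv2.imwrite('pics/s5.png',cv2.resize(b,None,fx=5,fy=5,interpolation=cv2.INTER_CUBIC))
E
```

```text
t 12.45 F tool [ 16.5  -8.2 -11.8] Mz [2.43 0.98 0.12] yaw -8.46 -8.46 to go mm 0.3 0.5 z 0.036645109655696576
```

View pics/s5.png

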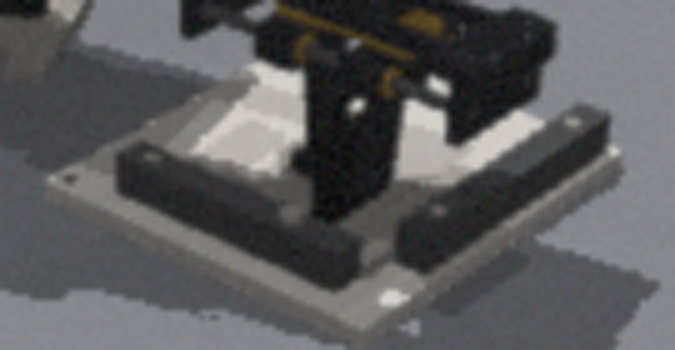

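View pics/c5.png

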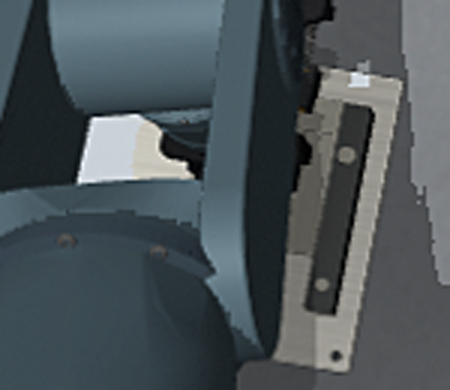

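The scene crop shows the square lying down inside the corner against both bars. In the top crop the fence (outer edge (374,110)–(335,313)) runs parallel to the plate's edge. I'll rebalance the push with more down force and less sideways, then measure the fence angle numerically.

```bash
python3 -m handwheel '[[0.0005,0.0005,0.001,0.001,0],[0.0005,0.0005,0.0015,0.001,0],[0.0005,0.0005,0.0015,0.001,0],[0.0005,0.0005,0.0015,0.001,0],[0.0005,0.0005,0.0015,0.001,0]]'
python3 f.py
python3 - <<'E'
from h import *
im=snap('top','top6.png'); wi=snap('wrist','w6.png'); g=cv2.cvtColor(im,cv2.COLOR_RGB2GRAY).astype(float)
P=pose('top')
def line(a,b,z,sgn):
    o=[]
    for f in np.linspace(.06,.94,30):
        v=int(round(a[1]+f*(b[1]-a[1])));u0=a[0]+(v-a[1])*(b[0]-a[0])/(b[1]-a[1])
        k=np.arange(-4,4.1,.25); r=np.interp(u0+k,np.arange(640),cv2.GaussianBlur(g[v:v+1],(3,1),0)[0]); d=np.gradient(r)*sgn
        w=np.clip(d,0,None)*(np.abs(k-k[d.argmax()])<1.5); o.append(atz('top',(u0+(w*k).sum()/w.sum(),v),z,P)[:2])
    vx,vy,x,y=cv2.fitLine(np.array(o,np.float32),cv2.DIST_HUBER,0,.001,.001).ravel();r=(np.array(o)-[x,y])@[-vy,vx]
    return np.degrees(np.arctan2(vy,vx)),x,y,np.std(r)*1e3
C=lambda p:(135+p[0]/3,190+p[1]/3)
print('plate',line(C((400,95)),C((349,362)),.012,-1)); print('fence outer',line(C((374,110)),C((335,313)),.036,1));
print('fence inner',line(C((343,110)),C((306,308)),.036,-1))
E
```

```text
t: 12.97
ee_pos: [0.5648, 0.1811, 0.0365]
eef_rot: [[0.147, 0.989, 0.001], [0.989, -0.147, 0.005], [0.005, -0.0, -1.0]]
contact_force: [-13.6, 14.2, 25.2]
finger_gap: 0.0135
grip_force: 60.0
t 12.97 F tool [ 12.1 -15.5 -25.2] Mz [1.86 2.09 0.13] yaw -8.46 -8.46 to go mm 0.2 0.7 z 0.036462403105933086
plate (np.float32(-8.321207), np.float32(0.5123416), np.float32(0.11330149), np.float64(0.42829107230000996))
fence outer (np.float32(-8.269383), np.float32(0.5330197), np.float32(0.121448405), np.float64(0.3072180677710639))
fence inner (np.float32(-8.345896), np.float32(0.51646787), np.float32(0.1473256), np.float64(0.5664450010521497))
```

View pics/w6.png

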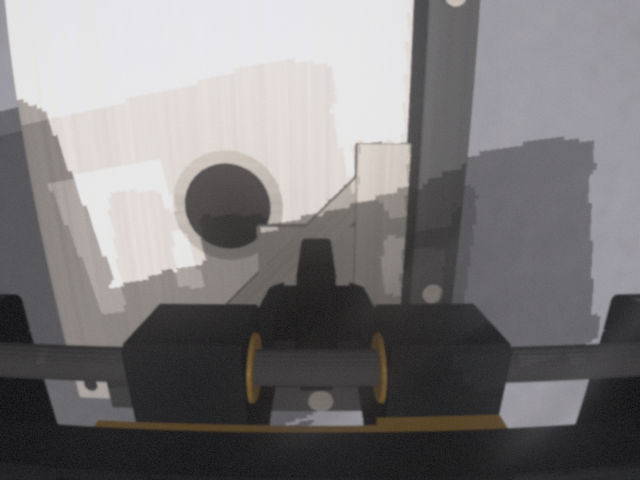

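The wrist view shows the square's stop-side leg (357–411,143) flush along the stop. It has not slipped or tilted in the grip since the hover picture. The fence is parallel to the plate edge within about 0.1°. Pressing forces are about 15 N on the stop and 12 N on the fence. Handing in.

```bash
python3 -m handwheel '[[0,0,0,0,0],[0,0,0,0,0],[0,0,0,0,0]]' >/dev/null; python3 f.py; python3 -c "
from h import *
print(order.job_done())"
```

```text
t 13.32 F tool [ 12.3 -15.8 -24.9] Mz [1.9  2.12 0.18] yaw -8.46 -8.46 to go mm 0.3 0.7 z 0.036476178956262595
the job is handed in; nothing more can be done
None
```

I handed the job in at about 13 s: the square is flat on the plate, still gripped at 60 N and pressed against the stop (about 16 N) and the fence (about 12 N), with the fence within about 0.1° of square by the top camera; the verdict wasn't shown.

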